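# Refit the knob of a bread warmer and switch it off

### The job

A control knob has come off the bread warmer on the bakery counter while that zone was still on. Pick the knob up, set it on the bare shaft and turn it there under light pressure until its flat meets the shaft's flat and it drops on, then press it fully home until it snaps, and only then turn it anticlockwise to the red off mark and let go. Be gentle, never pressing or wrenching the knob on the shaft with more than about 20 N, and leave the other knob, the bread rolls and the jam jar as they are.

Things in the scene. Friction and masses are not known exactly. Their poses are not given: they have to be found in the camera images.
- knob_center (a point): Centre, half-way up (19 mm above its underside), of the loose black knob lying underside down on the counter: a 54 mm round skirt, 9 mm high, carrying a straight grip bar 18 mm wide and 50 mm long with flat upright sides; in all 38 mm high, 50 to 80 g. The bar runs along this frame's x axis; the white pointer line on it points to +x; z is up.
- knob_pointer (a point): Pointer end of the loose knob's grip bar: 25 mm from knob_center along the knob's +x axis.
- knob_bore (a point): Mouth of the knob's bore, middle of its underside, same axes. Bore, 18 mm deep: a countersink 4 mm deep, 17 mm wide at the mouth; round, 10.5 mm, to 6 mm deep; from there D-shaped, its flat on the pointer (+x) side, 2 mm from the axis. A spring clip in the flat resists with 3 to 12 N from 7 mm depth on, until at about 15 mm it snaps and draws the knob on to a hard stop at 18 mm: home.
- shaft_top (a point): Centre of the top end of the bare steel D-shaft, the left of the warmer's two as the robot sees them. It has the warmer's axes and does NOT turn with the shaft: x points from the robot's side towards the glass, z up. Shaft: 10 mm diameter, flat 1.5 mm from the axis, top edge chamfered 0.6 mm, standing 20 mm out of the deck. With the knob home, knob_center is 1 mm above this point.
- off_mark (a point): Red off mark on the deck, 36 mm from the bare shaft's axis towards the glass. At off, against a stop, the shaft's flat and so a fitted knob's pointer face this mark; from there the shaft turns clockwise seen from above, with a drag of 0.03 N m. It was left on: its flat now stands 28 to 130 degrees clockwise of off; where exactly is not measured, so it must be felt or seen.
- warmer: The bread warmer, fixed: a metal box 300 mm deep (its x), 320 mm wide and 55 mm high with a black glass top; origin under its centre, z up. The control deck is the 95 mm strip along its edge nearest the robot, flush with the glass.
- other_knob (a point): Centre, half-way up, of a second knob of the same shape, fitted 150 mm to the right of the bare shaft and turned to its off mark. Leave it alone.
- other_dial (a joint): Angle of that fitted knob in rad: 0 is off, growing clockwise. Leave it alone.
- roll_a_center (a point): Centre of a bread roll, 80 mm across and 50 mm high, on the glass behind the bare shaft. Leave it alone.
- roll_b_center (a point): Centre of a dark bread roll of the same size, on the glass behind the fitted knob. Leave it alone.
- jar_center (a point): Centre of a jam jar with a red lid, 64 mm across and 95 mm high, on the counter on the side of the warmer where the loose knob is not. Leave it alone.
Not all that is in view belongs to the job. Leave any pink or yellow look-alike of the part that bears knob_center alone.

How it is judged (in metres and radians):
On the way, in this order (a step that is already met when the one before it is completed fails the run):
1. the knob is snapped fully home on the shaft (z of knob_center in the frame of shaft_top below 0.003 m and horizontal distance between knob_center and shaft_top below 0.003 m and angle between knob_center's own z axis and vertical below 0.1 rad), for 0.2 s.
2. the fitted knob is turned back until its pointer is at the off mark (z of knob_center in the frame of shaft_top below 0.003 m and x of knob_pointer in the frame of shaft_top above 0.015 m and angle between the x axis of knob_center and the x axis of shaft_top, either way round below 0.2 rad), for 0.2 s.
At the end, for the whole second after the job is handed in: The knob sits snapped home on the bare shaft (its centre within 3 mm of the shaft's axis and less than 3 mm above the shaft's top, upright within 6 degrees), its pointer within 11 degrees of the off mark, and it is let go (all of step 2 and horizontal distance between knob_center and shaft_top below 0.003 m and angle between knob_center's own z axis and vertical below 0.1 rad); the robot touches nothing.
It fails at once if the knob is forced on the shaft: all contact forces between them, the squeeze of the spring clip included, add up to more than 35 N (a push of about 20 N) (contact force between knob and shaft above 35 N).
It fails at once if the other knob is turned (value of joint other_dial above 0.15 rad).
It fails at once if a bread roll is moved (distance of any of roll_a_center, roll_b_center from where it was at the start of the episode above 0.015 m).
It fails at once if the jam jar is moved (distance of jar_center from where it was at the start of the episode above 0.015 m).
It also fails if it takes over 72 s, if anything falls off the work surface, if the arm or the gripper's body presses on something with over 40 N, if the wrist force passes 120 N, or if a joint passes its speed limit or range.

### The arm

A 6-joint arm with a two-finger parallel gripper is mounted at the origin on the work surface. World frame = base frame: x ahead of the robot, y to its left, z up, the work surface at z = 0. Lengths are in m, angles in degrees, forces in N, time in s.
With the tool pointing down it reaches from about 0.4 to 0.825 m from the base axis. Payload 7 kg.
Tool frame: the origin (TCP) lies at the very end of the fingers, on their centre line; the grasp point (between the pads) lies 19 mm behind it; z points along the fingers, y is the line along which they close (so a half turn about z gives the same grasp; the last joint's range is limited). The gripper opens to 88 mm and grips with 3 to 60 N. Pads are 19 mm wide; open, the fingers measure 130 mm over their backs; the gripper's body (78 mm by 193 mm) begins 47 mm behind the grasp point.
Start: joints at [-54.941, 20.546, 0.682, 0, -70.136, -16.507], TCP at [0.215, -0.64, 0.227] pointing down, gripper open.
Joint ranges: [-176.03, 176.03], [-82.01, 121.73], [-58.28, 71.71], [-173.87, 95.51], [-174.79, -0.11], [-173.66, 173.66]. Speed limits (degrees/s): [136.94, 136.94, 172.46, 180, 180, 180].

### API

Orientations are given as [roll, pitch, yaw] about the fixed x, y, z axes, in that order (R = Rz(yaw) Ry(pitch) Rx(roll)).
In Python, from plant import ctrl gives the robot as it stands.
- The arm moves only by the tool carry_out, never from a script. Its argument "deltas" is a list that holds one entry, the list of rows, each a list of 5 numbers: the shift along the tool's x, y, z scaled (see below), then the turn about the tool's z scaled (see below), then the opening, from -1 (shut) to 1 (fully open). A call has 1 to 5 rows; each row is the pose to reach, as a shift and turn from the pose commanded when the call began, along the tool's axes at that moment, turning the shorter way round; what a row does not reach only later rows make up. The controller multiplies each number of a shift by 20 cm and each number of a turn by 2 pi rad. A row lasts 1/10 s, in which the tool goes at most 50 mm and 8.59 degrees, less where a joint would pass 70% of its speed; a pose out of reach is approached as far as the arm can. A call with a number of a shift or a turn outside -1 to 1 is refused whole. A call with a gripper value outside its range is refused whole. The fingers move at their own pace and stop on an object; the grip force is fixed at half the most. Time passes only in rows, so rows that repeat a pose let the fingers close. It gives the time, the measured TCP pose, the force, the opening and the grip force at its end, in the units of the state.
- ctrl.get_obs(): the state, without advancing time (a new reading comes with each control period).
- ctrl.snapshot(name): name is "scene" or "top"; returns a dict with "color" (420x560x3 uint8, red, green, blue), "camera_matrix" (3x3 intrinsics, pixels), "R" (3x3) and "t" (3): a world point X has camera coordinates R X + t. Camera axes: x right, y down, z forward; pixel columns grow to the right and rows downward; lengths in m; the calibration is good to about 2 mm. A picture is of the moment at which its call begins. There is no depth.
- ctrl.close_job(): hands the job in; it is judged then, once.
Trained networks look in a picture, given as the dict that the camera call returned (one of the last four; its "shot" number tells which), for a name from the list of things; names that differ only in an ending like _2 or _b are one class to them, and where a whole thing is asked for, a point or a joint stands for the part that bears it (a point fixed in the world has none). Each returns a list of dicts, best first, with "p" (0 to 1); they miss things now and then, are a little off and sometimes report something else, mostly with a low value. They report only what shows in the picture. A call takes as long as a camera call. They do not tell look-alikes from the thing itself.
- ctrl.search_frame(picture, name): "centre" ([column, row] in pixels, amid what is visible of it).
- ctrl.silhouettes(picture, name): "mask" (420x560 bool, what is visible of it) and "centre" ([column, row] in pixels, amid what is visible of it).
- ctrl.spot_point(picture, name): "centre" ([column, row] in pixels: a listed point, or the origin of a listed thing).
The state is a dict: "clock": time; "joint_pos": joint angles; "qvel": joint speeds; "tau": joint torques, N m; "tool_pos": TCP position; "orientation": TCP orientation; "force": force on the tool from outside, world axes, zero at the start; "moment": the same for the moment, N m; "opening": finger opening in m; "gripper_force": force on a finger pad.
Only numpy, scipy, OpenCV 4.12 (cv2) and the standard library are available. Lean on these libraries where they do the work, as an engineer would, in place of code of your own. Each camera call takes 0.05 s, during which the arm holds its last target. There are 200 camera calls.

## Working session

There is one attempt and no reset: what is moved stays moved. The work goes in short steps, Python scripts to look and compute and a tool call to move; the robot and the scene stay as the last step left them, time stands still between calls to the robot, and variables do not carry over. Pictures are saved under pics/ and viewed, at most 10 in all, crops included, and the job is handed in when it is done.

Besides the shell and the picture viewer there is one more tool, called after "Call:" in YAML: its name, and indented under it one key for each argument. carry_out: Moves the arm, as the interface text tells. Its arguments: {"type":"object","properties":{"deltas":{"type":"array"}},"required":["deltas"]}

```bash
mkdir -p pics
cat > h.py <<'E'
import numpy as np, cv2
from plant import ctrl
from scipy.spatial.transform import Rotation as Rn
def save(s,n,crop=None,k=1):
    im=s["color"][...,::-1]
    if crop: r0,r1,c0,c1=crop; im=im[r0:r1,c0:c1]
    cv2.imwrite("pics/"+n,cv2.resize(im,None,fx=k,fy=k,interpolation=cv2.INTER_CUBIC))
def atz(s,px,z):
    K,R,t=np.array(s["camera_matrix"]),np.array(s["R"]),np.array(s["t"])
    d=R.T@np.linalg.solve(K,[px[0],px[1],1]); c=-R.T@t
    return c+d*(z-c[2])/d[2]
def proj(s,X):
    p=np.array(s["camera_matrix"])@(np.array(s["R"])@np.array(X)+np.array(s["t"])); return p[:2]/p[2]
E
python3 - <<'E'
from h import *
Z=dict(knob_center=.019,knob_pointer=.019,knob_bore=0,shaft_top=.075,off_mark=.055,warmer=0,other_knob=.074,jar_center=.0475,roll_a_center=.08,roll_b_center=.08)
for cam in("top","scene"):
    s=ctrl.snapshot(cam); save(s,cam+"0.png")
    print(cam,"cam at",(-np.array(s["R"]).T@np.array(s["t"])).round(3))
    for n,z in Z.items():
        for r in ctrl.spot_point(s,n)[:3]: print(n,round(r["p"],2),np.round(r["centre"],1),atz(s,r["centre"],z).round(4))
print(ctrl.get_obs())
E
```

```text
top cam at [ 0.342 -0.018  1.179]
knob_center 0.94 [138.5 283. ] [0.3775 0.3465 0.019 ]
knob_center 0.83 [144.4 202.6] [0.5861 0.3472 0.019 ]
knob_center 0.79 [178.9 251.1] [0.4599 0.2487 0.019 ]
knob_pointer 0.95 [145.2 274.6] [0.3988 0.331  0.019 ]
knob_pointer 0.93 [181.6 260.9] [0.4349 0.2403 0.019 ]
knob_pointer 0.73 [149.1 212.5] [0.5598 0.3329 0.019 ]
knob_bore 0.88 [185.1 250.3] [0.4642 0.237  0.    ]
knob_bore 0.85 [136.8 280.2] [0.3851 0.3574 0.    ]
knob_bore 0.65 [148.9 243.3] [0.4811 0.3331 0.    ]
shaft_top 0.73 [256.1 229.4] [0.5106 0.0483 0.075 ]
off_mark 0.82 [257.2 209.9] [0.5637 0.048  0.055 ]
warmer 0.78 [291.9 196.2] [ 0.6132 -0.0407  0.    ]
other_knob 0.75 [312.2 232.3] [ 0.5055 -0.0902  0.074 ]
jar_center 0.67 [142. 243.] [0.476  0.3364 0.0475]
jar_center 0.66 [400.5 240.3] [ 0.4924 -0.3138  0.0475]
roll_a_center 0.64 [260.5 161.6] [0.6836 0.0413 0.08  ]
roll_b_center 0.81 [325.1 173.2] [ 0.6554 -0.1222  0.08  ]
roll_b_center 0.64 [402.  241.7] [ 0.4847 -0.3088  0.08  ]
roll_b_center 0.26 [145.7 242.3] [0.474  0.3173 0.08  ]
scene cam at [1.014 0.47  1.201]
kn
[... 953 characters left out ...]
0.5065 -0.282   0.08  ]
{'clock': 1.1, 'joint_pos': array([-5.49432287e+01,  2.05454242e+01,  6.82314371e-01, -1.83905022e-03,
       -7.01386700e+01, -1.65079971e+01]), 'qvel': array([-0.0580248 ,  0.01430108,  0.08037509, -0.05999512, -0.02296542,
       -0.04295595]), 'tau': array([ 2.28260997e-04, -5.82402956e+01,  2.93305153e+01,  7.00273633e+00,
        1.25520135e-02, -1.86219654e-05]), 'tool_pos': array([ 0.21471249, -0.63989632,  0.22656873]), 'orientation': array([ 1.79997802e+02,  1.15261275e-03, -1.61451851e+02]), 'force': array([ 0.25458758, -0.55790028, -0.36300832]), 'moment': array([ 0.03080279,  0.00231993, -0.05592924]), 'gripper_force': 0.0, 'opening': 0.08723672906034426}
```

View pics/top0.png

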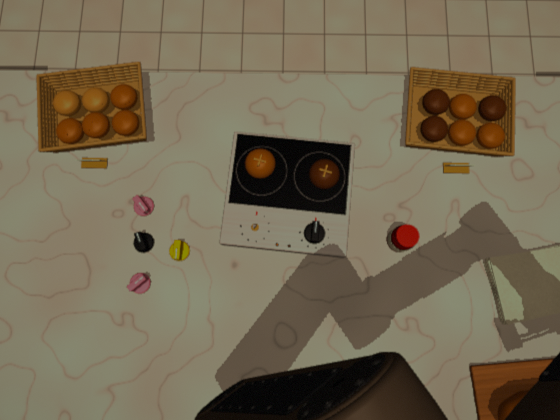

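View pics/scene0.png

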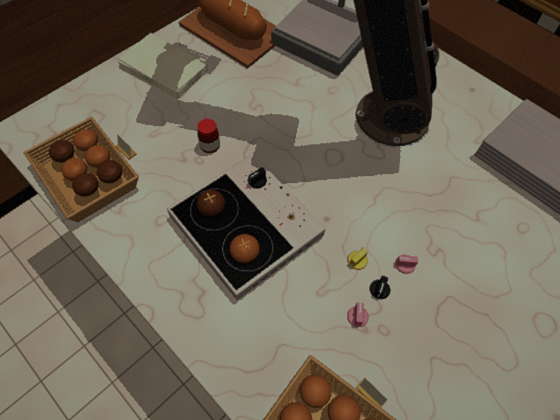

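The black loose knob shows at about (143,242) in top and (380,289) in scene, with pink and yellow look-alikes around it. The bare shaft is at about (256,227) in top, and the jar is on the right at (405,237). Next I'll take enlarged crops.

Run:
```python
from h import *
T=ctrl.snapshot("top");S=ctrl.snapshot("scene")
def c(s,x,y,h=25,o=400):
    im=s["color"][y-h:y+h,x-h:x+h,::-1]; return cv2.resize(im,(o,o-100),interpolation=cv2.INTER_CUBIC) if 0 else cv2.resize(im,(300,300),interpolation=cv2.INTER_CUBIC)
im=np.vstack([np.hstack([c(T,143,242),c(T,256,227)]),np.hstack([c(S,380,289),c(S,290,216)])])
cv2.imwrite("pics/crops.png",np.clip(im.astype(float)*1.6,0,255).astype(np.uint8))
for n,s,px in(("top",T,(143,242)),("scene",S,(380,289))):
    for nm in("knob_center","other_knob"):
        for r in ctrl.silhouettes(s,nm)[:5]:
            ys,xs=np.where(r["mask"]); g=s["color"][r["mask"]].mean(0)
            print(n,nm,round(r["p"],2),np.round(r["centre"],1),xs.min(),xs.max(),ys.min(),ys.max(),g.round())
    for r in ctrl.silhouettes(s,"warmer")[:1]:
        q=cv2.minAreaRect(np.argwhere(r["mask"])[:,::-1].astype(np.float32)); b=cv2.boxPoints(q)
        print([atz(s,p,.055).round(3)[:2] for p in b])
```

```text
top knob_center 0.79 [147.2 244.2] 135 153 233 251 [21. 20. 17.]
top knob_center 0.55 [141.8 281.9] 127 151 272 293 [124.  79.  79.]
top knob_center 0.53 [180.9 253.4] 169 189 239 261 [124. 111.  17.]
top other_knob 0.85 [314.2 231.4] 305 325 222 243 [32. 30. 26.]
[array([0.472, 0.141]), array([0.776, 0.123]), array([ 0.744, -0.21 ]), array([ 0.444, -0.175])]
scene knob_center 0.94 [380.9 288.3] 370 389 276 298 [26. 25. 23.]
scene knob_center 0.94 [358.9 314.4] 348 366 303 326 [125.  79.  85.]
scene knob_center 0.85 [358.1 256.7] 348 366 248 269 [130. 120.  47.]
scene knob_center 0.59 [406.3 262.4] 395 417 255 272 [116.  71.  77.]
scene other_knob 0.74 [258.5 178.4] 248 265 168 187 [20. 20. 18.]
```

View pics/crops.png

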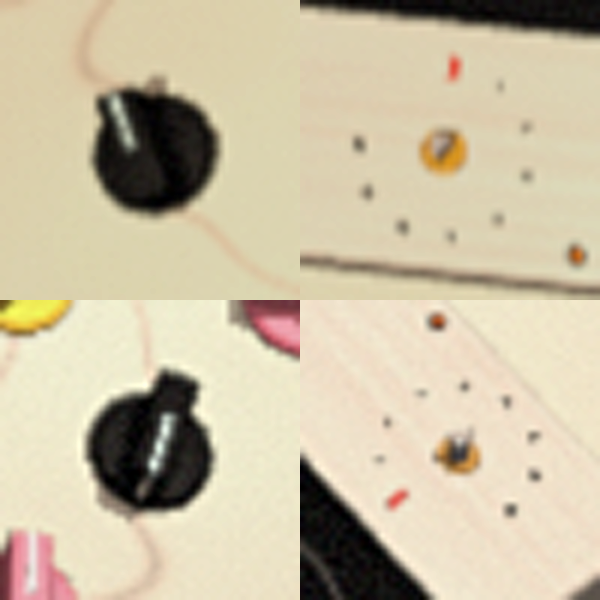

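Crop reading: in the top crop, the knob's skirt is centred near (143.8,242.3) and its white line runs up-left from the centre. The shaft's brass collar is near (254.8,227.3), with the flat's bright facet on its upper side. Next I'll compute positions and angles.

Run:
```python
from h import *
T=ctrl.snapshot("top");S=ctrl.snapshot("scene")
t=lambda x,y,cx,cy:(cx-25+x/6-.5,cy-25+y/6-.5)
for s,pts in((T,[("line a",132,148,143,242,.038),("line b",113,97,143,242,.038),("skirt",155,152,143,242,.005),
 ("collar",444,151,0,0,.0555),("red",455,68,0,0,.055)]),(S,[("line a",172,415,380,289,.038),("line b",142,492,380,289,.038),("skirt",150,450,380,289,.005),("collar",458,455,0,0,.0555),("red",397,499,0,0,.055)])):
    for n,x,y,cx,cy,z in pts:
        top=s is T
        if not cx:
            cx,cy=(256,227) if top else (290,216); x-=300
        if not top: y-=300
        p=t(x,y,cx,cy); print(n,np.round(p,1),atz(s,p,z).round(4))
# warmer corners: brightness-based edges; fit skirt of black knob
for s,c,z in((T,(144,242),.005),(S,(380,289),.005)):
    g=s["color"].max(2)<75
    n,l,st,ce=cv2.connectedComponentsWithStats(g.astype(np.uint8)); k=l[c[1],c[0]]; print(st[k],ce[k],atz(s,ce[k],.012).round(4))
for s in(T,S):
    for nm in("shaft_top","off_mark","other_knob"):
        r=ctrl.spot_point(s,nm)[:1]
        for q in r: print(nm,q["p"],np.round(q["centre"],1))
```

```text
line a [139.5 241.2] [0.4817 0.3461 0.038 ]
line b [136.3 232.7] [0.5034 0.3559 0.038 ]
skirt [143.3 241.8] [0.4842 0.3465 0.005 ]
collar [254.5 226.7] [0.5205 0.0537 0.0555]
red [256.3 212.8] [0.5561 0.05   0.055 ]
line a [383.2 282.7] [0.4792 0.3489 0.038 ]
line b [378.2 295.5] [0.5151 0.3621 0.038 ]
skirt [379.5 288.5] [0.4836 0.3492 0.005 ]
collar [290.8 216.3] [0.5196 0.0552 0.0555]
red [280.7 223.7] [0.5552 0.052  0.055 ]
[134 232  20  21 328] [143.30182927 241.89329268] [0.4832 0.3444 0.012 ]
[370 276  20  23 329] [379.76291793 288.16109422] [0.4854 0.3498 0.012 ]
shaft_top 0.86 [253.8 228.2]
off_mark 0.69 [257.5 211.8]
other_knob 0.85 [313.4 229.1]
shaft_top 0.69 [291.6 216.2]
off_mark 0.56 [279.5 223.1]
other_knob 0.54 [258.7 176.8]
```

Estimates so far:
- **Knob:** about (0.4835, 0.347), yaw about 22°
- **Shaft:** about (0.520, 0.0545)
- **Off direction:** yaw about −5.5°

I'll print the transit numbers.

```bash
cat >> h.py <<'E'
def chain(p,yaw,wps):
    p=np.array(p,float)
    for x,y,z,w in wps:
        R=Rn.from_euler('xyz',[180,0,yaw],degrees=True).as_matrix()
        d=np.round(R.T@(np.array([x,y,z])-p)/.2,3); t=round(-(w-yaw)/360,4)
        print(list(d),t); p=p+R@d*.2; yaw=yaw-t*360
    print("end",p.round(4),round(yaw,2))
E
python3 - <<'E'
from h import *
o=ctrl.get_obs()
chain(o["tool_pos"],o["orientation"][2],[(.36,-.46,.25,-125),(.47,-.27,.25,-88),(.5,-.05,.25,-51),(.5,.15,.22,-15),(.4835,.347,.12,22)])
E
```

```text
[np.float64(-0.975), np.float64(0.622), np.float64(-0.117)] -0.1012
[np.float64(-1.093), np.float64(0.095), np.float64(-0.0)] -0.1028
[np.float64(-1.094), np.float64(-0.189), np.float64(-0.0)] -0.1028
[np.float64(-0.777), np.float64(-0.629), np.float64(0.15)] -0.1
[np.float64(-0.335), np.float64(-0.93), np.float64(0.5)] -0.1028
end [0.4834 0.3469 0.12  ] 22.01
```

Call:
carry_out:
  deltas:
    - [[-0.975, 0.622, -0.117, -0.1, 0], [-0.975, 0.622, -0.117, -0.1, 0], [-0.975, 0.622, -0.117, -0.1, 0], [-0.975, 0.622, -0.117, -0.1, 0], [-0.975, 0.622, -0.117, -0.1, 0]]

```text
clock: 2.4
tool_pos: [0.3617, -0.4578, 0.2508]
orientation: [-179.9, 0.0, -125.1]
force: [0.3, -0.3, 0.2]
opening: 0.0532
gripper_force: 0.0
```

Call:
carry_out:
  deltas:
    - [[-1, 0.09, 0, -0.1, 0], [-1, 0.09, 0, -0.1, 0], [-1, 0.09, 0, -0.1, 0], [-1, 0.09, 0, -0.1, 0], [-1, 0.09, 0, -0.1, 0]]

```text
clock: 2.9
tool_pos: [0.4639, -0.2825, 0.2504]
orientation: [-179.9, 0.0, -88.8]
force: [-0.3, -0.0, 0.3]
opening: 0.044
gripper_force: 0.0
```

Call:
carry_out:
  deltas:
    - [[-1, -0.19, 0, -0.1, 0], [-1, -0.19, 0, -0.1, 0], [-1, -0.19, 0, -0.1, 0], [-1, -0.19, 0, -0.1, 0], [-1, -0.19, 0, -0.1, 0]]

```text
clock: 3.4
tool_pos: [0.4983, -0.0822, 0.2503]
orientation: [-179.9, -0.0, -52.9]
force: [-0.3, -0.1, 0.8]
opening: 0.0438
gripper_force: 0.0
```

Run:
```python
from h import *
o=ctrl.get_obs(); print(o["clock"],o["tool_pos"],o["orientation"],o["force"],o["opening"],o["joint_pos"])
chain(o["tool_pos"],o["orientation"][2],[(.5,.15,.20,-15),(.4835,.347,.1,22)])
```

```text
3.4 [ 0.49829632 -0.08221772  0.25033313] [-1.79920583e+02 -1.37304749e-02 -5.29106532e+01] [-0.33647146 -0.09361345  0.75970436] 0.04382672019101144 [ 1.29344365e+01  3.41232143e+00 -1.82182821e+01 -2.14941667e-02
 -6.82913155e+01  2.41628566e+01]
[np.float64(-0.921), np.float64(-0.707), np.float64(0.252)] -0.1053
[np.float64(-0.335), np.float64(-0.93), np.float64(0.5)] -0.1028
end [0.4834 0.347  0.0999] 22.01
```

Call:
carry_out:
  deltas:
    - [[-0.92, -0.7, 0.25, -0.105, 0], [-0.92, -0.7, 0.25, -0.105, 0], [-0.92, -0.7, 0.25, -0.105, 0], [-0.92, -0.7, 0.25, -0.105, 0], [-0.92, -0.7, 0.25, -0.105, 0]]

```text
clock: 3.9
tool_pos: [0.5002, 0.1469, 0.1996]
orientation: [-180.0, -0.0, -15.3]
force: [0.9, -0.5, 0.1]
opening: 0.0438
gripper_force: 0.0
```

Call:
carry_out:
  deltas:
    - [[-0.335, -0.93, 0.5, -0.1, 0], [-0.335, -0.93, 0.5, -0.1, 0], [-0.335, -0.93, 0.5, -0.1, 0], [-0.335, -0.93, 0.5, -0.1, 0], [-0.335, -0.93, 0.5, -0.1, 0]]

```text
clock: 4.4
tool_pos: [0.4854, 0.3442, 0.0977]
orientation: [179.9, 0.1, 20.7]
force: [-0.3, -1.5, 0.0]
opening: 0.0438
gripper_force: 0.0
```

Call:
carry_out:
  deltas:
    - [[0, 0, 0, 0, 0], [0, 0, 0, 0, 0]]

```text
clock: 4.6
tool_pos: [0.4861, 0.3416, 0.0997]
orientation: [180.0, 0.0, 20.3]
force: [0.1, -1.4, 0.1]
opening: 0.0437
gripper_force: 0.0
```

Run:
```python
from h import *
o=ctrl.get_obs(); print(o["clock"],o["tool_pos"],o["orientation"],o["force"],o["opening"],o["joint_pos"])
chain(o["tool_pos"],o["orientation"][2],[(.4835,.3475,.05,22),(.4835,.3475,.013,22)])
s=ctrl.snapshot("top");S=ctrl.snapshot("scene")
im=np.hstack([cv2.resize(a["color"][y-33:y+33,x-33:x+33,::-1],(390,390),interpolation=cv2.INTER_CUBIC) for a,x,y in((s,143,242),(S,380,280))])
cv2.imwrite("pics/hover.png",np.clip(im*1.5,0,255))
```

```text
4.6 [0.48608746 0.34160035 0.09973057] [1.79959097e+02 4.76540322e-02 2.02643382e+01] [ 0.13740373 -1.38107585  0.0963485 ] 0.04368788457591847 [ 5.39373107e+01  1.93961589e+01 -1.90900250e+01  9.72418298e-03
 -5.15761537e+01  5.63209971e+01]
[np.float64(-0.002), np.float64(-0.032), np.float64(0.249)] -0.0048
[np.float64(0.0), np.float64(-0.0), np.float64(0.185)] -0.0
end [0.4835 0.3475 0.0129] 21.99[ WARN:0@0.844] global loadsave.cpp:1063 imwrite_ Unsupported depth image for selected encoder is fallbacked to CV_8U.
```

View pics/hover.png

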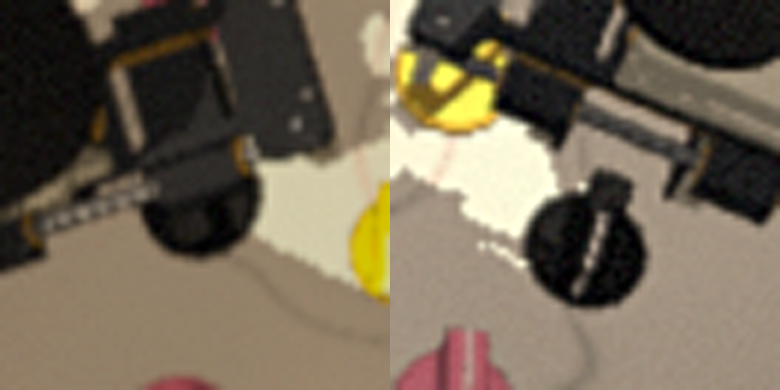

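The picture shows the knob untouched between and below the fingers, with its bar along the finger plane. Now I'll descend and grip.

Call:
carry_out:
  deltas:
    - [[-0.002, -0.032, 0.2, -0.005, 0], [-0.002, -0.032, 0.3, -0.005, 0], [-0.002, -0.032, 0.434, -0.005, 0], [-0.002, -0.032, 0.434, -0.005, 0], [-0.002, -0.032, 0.434, -0.005, 0]]

```text
clock: 5.2
tool_pos: [0.484, 0.3474, 0.0141]
orientation: [180.0, -0.0, 22.1]
force: [0.1, -0.2, 0.9]
opening: 0.0439
gripper_force: 0.0
```

Call:
carry_out:
  deltas:
    - [[0, 0, 0, 0, -1], [0, 0, 0, 0, -1], [0, 0, 0, 0, -1], [0, 0, 0, 0, -1], [0, 0, 0, 0, -1]]

```text
clock: 5.7
tool_pos: [0.4836, 0.3483, 0.014]
orientation: [-180.0, -0.1, 22.2]
force: [-1.5, -0.3, 7.3]
opening: 0.0177
gripper_force: 29.7
```

Run:
```python
from h import *
o=ctrl.get_obs(); print(o["clock"],o["tool_pos"],o["orientation"],o["force"],o["opening"],o["gripper_force"])
```

```text
5.7 [0.48361147 0.3483386  0.01395225] [-1.79980430e+02 -5.26953134e-02  2.21703178e+01] [-1.52226839 -0.29391676  7.28352221] 0.017697467303368648 29.686847627162933
```

Call:
carry_out:
  deltas:
    - [[0, 0, -0.25, 0, -1], [0, 0, -0.5, 0, -1], [0, 0, -0.6, 0, -1], [0, 0, -0.6, 0, -1]]

```text
clock: 6.1
tool_pos: [0.4848, 0.3498, 0.1373]
orientation: [-179.8, -0.4, 22.2]
force: [0.2, 0.6, -0.8]
opening: 0.018
gripper_force: 29.7
```

Run:
```python
from h import *
o=ctrl.get_obs(); print(o["clock"],o["tool_pos"],o["orientation"],o["force"],o["opening"],o["gripper_force"])
chain(o["tool_pos"],o["orientation"][2],[(.51,.16,.135,0),(.520,.0545,.115,-20)])
```

```text
6.1 [0.48478789 0.34977369 0.1372587 ] [-179.81669378   -0.35611259   22.18551242] [ 0.23877915  0.55034092 -0.8096813 ] 0.017968000895625547 29.685999155044556
[np.float64(-0.242), np.float64(0.926), np.float64(0.011)] 0.0616
[np.float64(0.05), np.float64(0.528), np.float64(0.1)] 0.0556
end [0.5199 0.0544 0.1151] -20.01
```

Call:
carry_out:
  deltas:
    - [[-0.24, 0.92, 0.01, 0.06, -1], [-0.24, 0.92, 0.01, 0.06, -1], [-0.24, 0.92, 0.01, 0.06, -1], [-0.24, 0.92, 0.01, 0.06, -1], [-0.24, 0.92, 0.01, 0.06, -1]]

```text
clock: 6.6
tool_pos: [0.507, 0.155, 0.1298]
orientation: [179.9, 0.2, 0.3]
force: [1.0, 0.9, 0.1]
opening: 0.0181
gripper_force: 29.7
```

Call:
carry_out:
  deltas:
    - [[0.05, 0.53, 0.1, 0.055, -1], [0.05, 0.53, 0.1, 0.055, -1], [0.05, 0.53, 0.1, 0.055, -1], [0.05, 0.53, 0.1, 0.055, -1], [0.05, 0.53, 0.1, 0.055, -1]]

```text
clock: 7.1
tool_pos: [0.5192, 0.0539, 0.1107]
orientation: [180.0, 0.0, -19.2]
force: [-0.4, -0.2, -1.3]
opening: 0.018
gripper_force: 29.7
```

Call:
carry_out:
  deltas:
    - [[0, 0, 0, 0, -1], [0, 0, 0, 0, -1]]

```text
clock: 7.3
tool_pos: [0.5194, 0.0547, 0.1112]
orientation: [-180.0, -0.0, -19.1]
force: [0.3, -0.1, -1.2]
opening: 0.0176
gripper_force: 29.7
```

Run:
```python
from h import *
o=ctrl.get_obs(); print(o["clock"],o["tool_pos"],o["orientation"],o["force"],o["opening"],o["gripper_force"])
zc=o["tool_pos"][2]-.014+.019
P={}
for n in("top","scene"):
    s=ctrl.snapshot(n);P[n]=s
    for nm,z in(("knob_center",zc),("knob_pointer",zc),("shaft_top",.075),("off_mark",.055)):
        for r in ctrl.spot_point(s,nm)[:3]:
            q=atz(s,r["centre"],z)
            if np.hypot(*(q[:2]-o["tool_pos"][:2]))<.06: print(n,nm,round(r["p"],2),np.round(r["centre"],1),q.round(4))
    print("tcp px",proj(s,o["tool_pos"]),"shaft px",proj(s,[.52,.0545,.075]))
im=np.hstack([cv2.resize(P[n]["color"][y-33:y+33,x-33:x+33,::-1],(390,390),interpolation=cv2.INTER_CUBIC) for n,x,y in(("top",256,225),("scene",290,210))])
cv2.imwrite("pics/hover2.png",np.clip(im*1.5,0,255).astype(np.uint8))
```

```text
7.3 [0.51940501 0.05469472 0.11123261] [-1.79985462e+02 -1.08790344e-02 -1.91241115e+01] [ 0.31914381 -0.12099781 -1.24216722] 0.017602527785261623 29.685933887958527
top shaft_top 0.93 [251.6 228.4] [0.5129 0.0595 0.075 ]
tcp px [252.67604965 223.42750719] shaft px [253.68606878 225.60697658]
scene off_mark 0.95 [281.1 224.4] [0.556  0.0544 0.055 ]
scene off_mark 0.32 [291.7 207.4] [0.4977 0.0369 0.055 ]
tcp px [291.74611011 205.76284363] shaft px [290.88246973 212.71039801]
```

View pics/hover2.png

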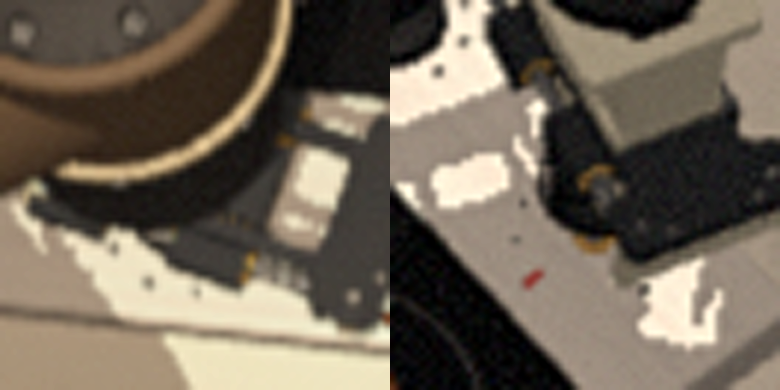

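The pictures show the gripper over the shaft with the skirt just above the brass collar, which is partly visible at crop (592,243). The red mark is at (533,280). I'll descend gently.

Call:
carry_out:
  deltas:
    - [[0.003, 0, 0.08, 0, -1], [0.003, 0, 0.1, 0, -1], [0.003, 0, 0.1, 0, -1], [0.003, 0, 0.1, 0, -1]]

```text
clock: 8.2
tool_pos: [0.52, 0.0534, 0.0914]
orientation: [180.0, -0.0, -19.2]
force: [0.1, 0.1, 0.3]
opening: 0.0177
gripper_force: 29.7
```

Call:
carry_out:
  deltas:
    - [[0, 0, 0.005, 0, -1], [0, 0, 0.01, 0, -1], [0, 0, 0.01, 0, -1]]

```text
clock: 8.5
tool_pos: [0.5199, 0.0534, 0.0893]
orientation: [-180.0, -0.0, -19.2]
force: [0.8, 0.2, -1.0]
opening: 0.0179
gripper_force: 29.7
```

Call:
carry_out:
  deltas:
    - [[0, 0, 0.005, 0, -1], [0, 0, 0.01, 0, -1], [0, 0, 0.01, 0, -1]]

```text
clock: 8.8
tool_pos: [0.5198, 0.0534, 0.087]
orientation: [180.0, 0.0, -19.2]
force: [0.6, 0.3, -1.8]
opening: 0.0178
gripper_force: 29.7
```

Call:
carry_out:
  deltas:
    - [[0, 0, 0.005, 0, -1], [0, 0, 0.005, 0, -1], [0, 0, 0.005, 0, -1]]

```text
clock: 9.1
tool_pos: [0.52, 0.0536, 0.0862]
orientation: [-180.0, -0.0, -19.2]
force: [0.5, 0.7, 0.4]
opening: 0.0177
gripper_force: 29.7
```

Call:
carry_out:
  deltas:
    - [[0, 0, 0.005, 0, -1], [0, 0, 0.005, 0, -1], [0, 0, 0.005, 0, -1]]

```text
clock: 9.4
tool_pos: [0.5203, 0.0538, 0.0854]
orientation: [-180.0, -0.0, -19.2]
force: [0.1, 2.3, 1.7]
opening: 0.0175
gripper_force: 29.7
```

Call:
carry_out:
  deltas:
    - [[-0.001, -0.003, 0, 0, -1], [-0.001, -0.003, 0.005, 0, -1], [-0.001, -0.003, 0.005, 0, -1], [-0.001, -0.003, 0.005, 0, -1]]

```text
clock: 9.8
tool_pos: [0.5203, 0.0544, 0.0844]
orientation: [-180.0, -0.0, -19.2]
force: [0.1, 4.1, 5.0]
opening: 0.0177
gripper_force: 29.7
```

Call:
carry_out:
  deltas:
    - [[0, 0, 0.003, 0, -1], [0, 0, 0.005, 0, -1], [0, 0, 0.005, 0, -1]]

```text
clock: 10.1
tool_pos: [0.5203, 0.0548, 0.083]
orientation: [-179.9, -0.0, -19.3]
force: [1.3, 6.0, -0.1]
opening: 0.0179
gripper_force: 29.7
```

Call:
carry_out:
  deltas:
    - [[-0.002, -0.005, 0, 0, -1], [-0.002, -0.005, 0, 0, -1], [-0.002, -0.005, 0, 0, -1]]

```text
clock: 10.4
tool_pos: [0.5199, 0.0552, 0.0829]
orientation: [-180.0, -0.0, -19.2]
force: [2.4, 3.4, -1.0]
opening: 0.0179
gripper_force: 29.7
```

Call:
carry_out:
  deltas:
    - [[0, 0, 0.004, 0, -1], [0, 0, 0.004, 0, -1], [0, 0, 0.004, 0, -1]]

```text
clock: 10.7
tool_pos: [0.52, 0.0552, 0.0826]
orientation: [-180.0, -0.0, -19.2]
force: [0.6, 3.5, 3.2]
opening: 0.0182
gripper_force: 29.7
```

Call:
carry_out:
  deltas:
    - [[-0.002, -0.005, 0, 0, -1], [-0.002, -0.005, 0.002, 0, -1], [-0.002, -0.005, 0.002, 0, -1]]

```text
clock: 11.0
tool_pos: [0.5198, 0.0557, 0.0824]
orientation: [180.0, -0.0, -19.2]
force: [1.2, -0.1, 7.7]
opening: 0.0179
gripper_force: 29.7
```

Call:
carry_out:
  deltas:
    - [[0, 0, 0.003, 0, -1], [0, 0, 0.003, 0, -1], [0, 0, 0.003, 0, -1]]

```text
clock: 11.3
tool_pos: [0.5199, 0.0557, 0.0822]
orientation: [180.0, -0.0, -19.2]
force: [-1.3, -0.4, 11.7]
opening: 0.0182
gripper_force: 29.7
```

The knob is seated on the D-edge at about 6 mm depth with lateral force near zero. I'll ease the pressure and turn clockwise, feeling for the drop.

Call:
carry_out:
  deltas:
    - [[0, 0, -0.003, 0, -1], [0, 0, -0.003, 0.01, -1], [0, 0, -0.003, 0.02, -1], [0, 0, -0.003, 0.03, -1], [0, 0, -0.003, 0.03, -1]]

```text
clock: 11.8
tool_pos: [0.5201, 0.0561, 0.0825]
orientation: [-180.0, -0.0, -30.2]
force: [0.9, 1.9, 6.3]
opening: 0.0179
gripper_force: 29.7
```

Call:
carry_out:
  deltas:
    - [[0, 0, 0, 0.008, -1], [0, 0, 0, 0.016, -1], [0, 0, 0, 0.024, -1], [0, 0, 0, 0.03, -1], [0, 0, 0, 0.03, -1]]

```text
clock: 12.3
tool_pos: [0.5202, 0.0562, 0.0824]
orientation: [-180.0, -0.0, -40.9]
force: [0.8, 2.5, 5.4]
opening: 0.0181
gripper_force: 29.7
```

Call:
carry_out:
  deltas:
    - [[0, 0, 0, 0.01, -1], [0, 0, 0, 0.02, -1], [0, 0, 0, 0.03, -1], [0, 0, 0, 0.04, -1], [0, 0, 0, 0.04, -1]]

```text
clock: 12.8
tool_pos: [0.5203, 0.0563, 0.0824]
orientation: [-179.9, -0.0, -55.4]
force: [1.5, 2.1, 6.0]
opening: 0.0178
gripper_force: 29.7
```

Call:
carry_out:
  deltas:
    - [[0, 0, 0, 0.01, -1], [0, 0, 0, 0.02, -1], [0, 0, 0, 0.03, -1], [0, 0, 0, 0.04, -1], [0, 0, 0, 0.04, -1]]

```text
clock: 13.3
tool_pos: [0.5206, 0.0564, 0.0824]
orientation: [-179.9, -0.0, -69.7]
force: [2.9, 1.8, 6.1]
opening: 0.018
gripper_force: 29.7
```

Call:
carry_out:
  deltas:
    - [[-0.001, -0.0045, 0, 0.01, -1], [-0.001, -0.0045, 0, 0.02, -1], [-0.001, -0.0045, 0, 0.03, -1], [-0.001, -0.0045, 0, 0.04, -1], [-0.001, -0.0045, 0, 0.04, -1]]

```text
clock: 13.8
tool_pos: [0.5209, 0.0567, 0.0822]
orientation: [-180.0, -0.0, -84.0]
force: [2.8, 1.0, 4.3]
opening: 0.0177
gripper_force: 29.7
```

Call:
carry_out:
  deltas:
    - [[0, 0, 0, 0.01, -1], [0, 0, 0, 0.02, -1], [0, 0, 0, 0.03, -1], [0, 0, 0, 0.04, -1], [0, 0, 0, 0.04, -1]]

```text
clock: 14.3
tool_pos: [0.5211, 0.0567, 0.0821]
orientation: [-179.9, 0.0, -98.3]
force: [4.9, 1.8, 2.0]
opening: 0.0175
gripper_force: 29.7
```

Call:
carry_out:
  deltas:
    - [[-0.0035, -0.007, 0, 0, -1], [-0.0035, -0.007, 0, 0, -1], [-0.0035, -0.007, 0, 0, -1]]

```text
clock: 14.6
tool_pos: [0.5213, 0.0566, 0.0816]
orientation: [179.9, -0.1, -98.4]
force: [2.4, -2.3, 2.2]
opening: 0.0178
gripper_force: 29.7
```

Run:
```python
from h import *
o=ctrl.get_obs(); print(o["clock"],o["tool_pos"],o["orientation"],o["force"],o["moment"])
```

```text
14.6 [0.52132572 0.05659491 0.08157022] [ 1.79920500e+02 -6.06898530e-02 -9.83857158e+01] [ 2.40779162 -2.29909715  2.17599421] [-0.616199   -0.52406069  0.04536106]
```

Call:
carry_out:
  deltas:
    - [[0, 0.003, 0, 0, -1], [0, 0.003, 0.003, 0, -1], [0, 0.003, 0.003, 0, -1]]

```text
clock: 14.9
tool_pos: [0.5213, 0.0568, 0.0814]
orientation: [180.0, -0.0, -98.4]
force: [2.5, -4.6, 3.5]
opening: 0.0176
gripper_force: 29.7
```

Call:
carry_out:
  deltas:
    - [[0, 0, 0.004, 0, -1], [0, 0, 0.004, 0, -1], [0, 0, 0.004, 0, -1]]

```text
clock: 15.2
tool_pos: [0.5213, 0.0568, 0.0809]
orientation: [180.0, -0.0, -98.4]
force: [1.5, -4.7, 6.1]
opening: 0.0179
gripper_force: 29.7
```

Run:
```python
from h import *
o=ctrl.get_obs(); print(o["clock"],o["tool_pos"],o["orientation"],o["force"],o["moment"])
```

```text
15.2 [0.5213169 0.0568034 0.0808976] [ 1.79993835e+02 -3.78512099e-02 -9.84304663e+01] [ 1.46677621 -4.6571106   6.11597574] [-1.80678653 -0.46904966 -0.00652223]
```

Call:
carry_out:
  deltas:
    - [[0.006, -0.002, 0, 0, -1], [0.006, -0.002, 0, 0, -1], [0.006, -0.002, 0, 0, -1]]

```text
clock: 15.5
tool_pos: [0.5215, 0.0563, 0.0807]
orientation: [180.0, 0.0, -98.4]
force: [0.1, -0.3, 6.4]
opening: 0.018
gripper_force: 29.7
```

Call:
carry_out:
  deltas:
    - [[0, 0, 0.003, 0, -1], [0, 0, 0.006, 0, -1], [0, 0, 0.006, 0, -1]]

```text
clock: 15.8
tool_pos: [0.5216, 0.0563, 0.0797]
orientation: [-180.0, 0.0, -98.4]
force: [-1.0, -1.6, 6.3]
opening: 0.0177
gripper_force: 29.7
```

Run:
```python
from h import *
o=ctrl.get_obs(); print(o["clock"],o["tool_pos"],o["orientation"],o["force"],o["moment"])
```

```text
15.8 [0.52159524 0.05625635 0.07970181] [-1.79996677e+02  2.10150412e-02 -9.84353239e+01] [-0.97291304 -1.62154449  6.2591707 ] [-0.39419583  0.06749463  0.04930077]
```

It's engaged: the z position drops with no force rise. I'll press on gently.

Call:
carry_out:
  deltas:
    - [[0, 0, 0.003, 0, -1], [0, 0, 0.006, 0, -1], [0, 0, 0.008, 0, -1], [0, 0, 0.01, 0, -1], [0, 0, 0.01, 0, -1]]

```text
clock: 16.3
tool_pos: [0.5214, 0.0562, 0.0775]
orientation: [180.0, 0.0, -98.5]
force: [0.5, -1.0, 3.2]
opening: 0.0177
gripper_force: 29.7
```

Call:
carry_out:
  deltas:
    - [[0, 0, 0.003, 0, -1], [0, 0, 0.006, 0, -1], [0, 0, 0.008, 0, -1], [0, 0, 0.008, 0, -1]]

```text
clock: 16.7
tool_pos: [0.5216, 0.0563, 0.0761]
orientation: [-180.0, 0.0, -98.4]
force: [-0.5, -0.9, 8.6]
opening: 0.0182
gripper_force: 29.7
```

Call:
carry_out:
  deltas:
    - [[0, 0, 0.003, 0, -1], [0, 0, 0.006, 0, -1], [0, 0, 0.006, 0, -1]]

```text
clock: 17.0
tool_pos: [0.5216, 0.0563, 0.0748]
orientation: [-180.0, 0.0, -98.4]
force: [-0.7, -0.1, 6.8]
opening: 0.0176
gripper_force: 29.7
```

Call:
carry_out:
  deltas:
    - [[0, 0, 0.003, 0, -1], [0, 0, 0.005, 0, -1], [0, 0, 0.005, 0, -1]]

```text
clock: 17.3
tool_pos: [0.5216, 0.0562, 0.0733]
orientation: [180.0, 0.0, -98.5]
force: [0.5, 0.3, 2.0]
opening: 0.0178
gripper_force: 29.7
```

Call:
carry_out:
  deltas:
    - [[0, 0, 0.003, 0, -1], [0, 0, 0.006, 0, -1], [0, 0, 0.006, 0, -1]]

```text
clock: 17.6
tool_pos: [0.5217, 0.0563, 0.0724]
orientation: [180.0, 0.0, -98.4]
force: [-0.5, 1.7, 4.3]
opening: 0.0177
gripper_force: 29.7
```

Call:
carry_out:
  deltas:
    - [[0, 0, 0.003, 0, -1], [0, 0, 0.005, 0, -1], [0, 0, 0.005, 0, -1]]

```text
clock: 17.9
tool_pos: [0.5217, 0.0563, 0.0714]
orientation: [-180.0, 0.0, -98.4]
force: [-0.3, 0.9, 4.5]
opening: 0.0177
gripper_force: 29.7
```

Call:
carry_out:
  deltas:
    - [[0, 0, 0.003, 0, -1], [0, 0, 0.005, 0, -1], [0, 0, 0.005, 0, -1]]

```text
clock: 18.2
tool_pos: [0.5218, 0.0563, 0.0708]
orientation: [-180.0, 0.0, -98.4]
force: [-0.3, 1.3, 8.9]
opening: 0.0178
gripper_force: 29.7
```

Call:
carry_out:
  deltas:
    - [[0, 0, 0.002, 0, -1], [0, 0, 0.004, 0, -1], [0, 0, 0.004, 0, -1]]

```text
clock: 18.5
tool_pos: [0.5218, 0.0563, 0.0707]
orientation: [-180.0, 0.0, -98.4]
force: [-4.2, 1.0, 16.5]
opening: 0.018
gripper_force: 29.7
```

Call:
carry_out:
  deltas:
    - [[0, 0, -0.007, 0, -1], [0, 0, -0.007, 0, -1], [0, 0, -0.007, 0, -1]]

```text
clock: 18.8
tool_pos: [0.5217, 0.0562, 0.0709]
orientation: [180.0, 0.0, -98.4]
force: [1.2, 1.6, 3.5]
opening: 0.0177
gripper_force: 29.7
```

Run:
```python
from h import *
o=ctrl.get_obs(); print(o["clock"],o["tool_pos"],o["force"],o["moment"])
s=ctrl.snapshot("scene"); save(s,"home.png",(180,246,260,326),6)
```

```text
18.8 [0.52165521 0.05622132 0.07089992] [1.17714329 1.57539512 3.46028892] [ 0.9689574   0.08248124 -0.01445378]
```

View pics/home.png

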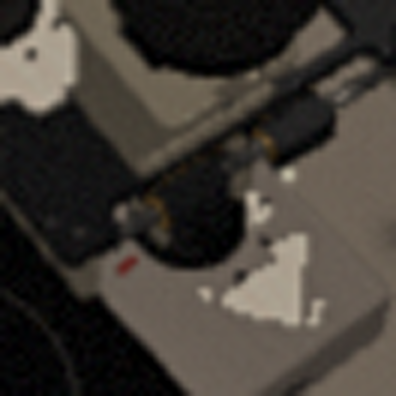

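The picture shows the skirt's underside down at the deck around the shaft, and backing the command off did not lift it, so it is home. Next I'll turn anticlockwise.

Call:
carry_out:
  deltas:
    - [[0, 0, 0, -0.012, -1], [0, 0, 0, -0.024, -1], [0, 0, 0, -0.036, -1], [0, 0, 0, -0.048, -1], [0, 0, 0, -0.06, -1]]

```text
clock: 19.35
tool_pos: [0.5214, 0.0562, 0.0709]
orientation: [180.0, 0.0, -76.7]
force: [-1.4, 2.7, 5.3]
opening: 0.0177
gripper_force: 29.7
```

Call:
carry_out:
  deltas:
    - [[0, 0, 0, -0.012, -1], [0, 0, 0, -0.024, -1], [0, 0, 0, -0.036, -1], [0, 0, 0, -0.048, -1], [0, 0, 0, -0.06, -1]]

```text
clock: 19.85
tool_pos: [0.5211, 0.0561, 0.0709]
orientation: [179.9, 0.0, -55.1]
force: [-3.2, 2.2, 5.8]
opening: 0.0179
gripper_force: 29.7
```

Run:
```python
from h import *
o=ctrl.get_obs(); print(o["clock"],o["tool_pos"],o["orientation"],o["force"],o["moment"])
```

```text
19.85 [0.52105589 0.05605776 0.07086296] [ 1.79944318e+02  3.16710690e-02 -5.50782965e+01] [-3.20344709  2.22353285  5.84506267] [ 1.07008111  1.07407957 -0.03904057]
```

Call:
carry_out:
  deltas:
    - [[-0.005, 0.002, 0, -0.012, -1], [-0.005, 0.002, 0, -0.024, -1], [-0.005, 0.002, 0, -0.036, -1], [-0.005, 0.002, 0, -0.048, -1], [-0.005, 0.002, 0, -0.06, -1]]

```text
clock: 20.35
tool_pos: [0.5206, 0.056, 0.0709]
orientation: [179.9, -0.0, -33.5]
force: [1.1, -0.4, 3.6]
opening: 0.0179
gripper_force: 29.7
```

Call:
carry_out:
  deltas:
    - [[0, 0, 0, -0.012, -1], [0, 0, 0, -0.024, -1], [0, 0, 0, -0.036, -1], [0, 0, 0, -0.048, -1], [0, 0, 0, -0.048, -1]]

```text
clock: 20.85
tool_pos: [0.5205, 0.0557, 0.0709]
orientation: [179.9, 0.0, -16.3]
force: [0.9, -4.3, 4.6]
opening: 0.0178
gripper_force: 29.7
```

Run:
```python
from h import *
o=ctrl.get_obs(); print(o["clock"],o["tool_pos"],o["orientation"],o["force"],o["moment"])
```

```text
20.85 [0.52048043 0.0557152  0.07086569] [ 1.79913454e+02  2.84523885e-02 -1.63047114e+01] [ 0.93809034 -4.32652912  4.61371261] [-1.74321474 -0.41621082 -0.01522392]
```

Call:
carry_out:
  deltas:
    - [[0.001, 0.005, 0, -0.01, -1], [0.001, 0.005, 0, -0.02, -1], [0.001, 0.005, 0, -0.03, -1], [0.001, 0.005, 0, -0.03, -1], [0.001, 0.005, 0, -0.03, -1]]

```text
clock: 21.35
tool_pos: [0.5205, 0.0554, 0.0709]
orientation: [180.0, 0.0, -5.7]
force: [0.5, -1.4, 3.5]
opening: 0.0179
gripper_force: 29.7
```

Run:
```python
from h import *
o=ctrl.get_obs(); print(o["clock"],o["tool_pos"],o["orientation"],o["force"],o["moment"])
```

```text
21.35 [0.52052594 0.05540894 0.07088958] [ 1.79980777e+02  1.88023705e-02 -5.74497520e+00] [ 0.45418789 -1.44886705  3.48953325] [-0.67552624 -0.02610811 -0.08597605]
```

Call:
carry_out:
  deltas:
    - [[0, 0, 0, 0, 0], [0, 0, 0, 0, 0], [0, 0, 0, 0, 0], [0, 0, 0, 0, 0]]

```text
clock: 21.75
tool_pos: [0.5204, 0.0556, 0.0707]
orientation: [180.0, 0.0, -5.6]
force: [-0.5, -0.4, -0.0]
opening: 0.0419
gripper_force: 0.0
```

Call:
carry_out:
  deltas:
    - [[0, 0, -0.1, 0, 0], [0, 0, -0.3, 0, 0], [0, 0, -0.55, 0, 0], [0, 0, -0.75, 0, 0], [0, 0, -0.75, 0, 0]]

```text
clock: 22.25
tool_pos: [0.5237, 0.0565, 0.2272]
orientation: [-179.8, -0.5, -5.5]
force: [0.5, 0.1, -0.2]
opening: 0.0439
gripper_force: 0.0
```

Call:
carry_out:
  deltas:
    - [[0, -1, 0, 0, 0], [0, -1, 0, 0, 0], [0, -1, 0, 0, 0], [0, -1, 0, 0, 0], [0, -1, 0, 0, 0]]

```text
clock: 22.75
tool_pos: [0.5402, 0.2596, 0.2197]
orientation: [180.0, 0.0, -5.4]
force: [0.1, -0.4, -0.8]
opening: 0.0441
gripper_force: 0.0
```

Run:
```python
from h import *
o=ctrl.get_obs(); print(o["clock"],o["tool_pos"],o["force"])
T=ctrl.snapshot("top");S=ctrl.snapshot("scene")
im=np.hstack([cv2.resize(a["color"][y-33:y+33,x-33:x+33,::-1],(390,390),interpolation=cv2.INTER_CUBIC) for a,x,y in((T,256,222),(S,290,214))])
cv2.imwrite("pics/final.png",np.clip(im*1.6,0,255).astype(np.uint8))
for s in(T,S):
    for nm,z in(("knob_center",.076),("knob_pointer",.076),("off_mark",.055)):
        for r in ctrl.spot_point(s,nm)[:4]:
            q=atz(s,r["centre"],z)
            if abs(q[1]-.055)<.05: print(nm,round(r["p"],2),q.round(4))
```

```text
22.75 [0.54024374 0.25956985 0.21968156] [ 0.0967089  -0.40470037 -0.81746601]
knob_center 0.8 [0.5125 0.0475 0.076 ]
knob_pointer 0.88 [0.5498 0.0385 0.076 ]
off_mark 0.86 [0.5657 0.0498 0.055 ]
knob_center 0.85 [0.5118 0.0614 0.076 ]
knob_pointer 0.7 [0.5426 0.0468 0.076 ]
off_mark 0.59 [0.6843 0.0363 0.055 ]
off_mark 0.56 [0.562  0.0583 0.055 ]
```

View pics/final.png

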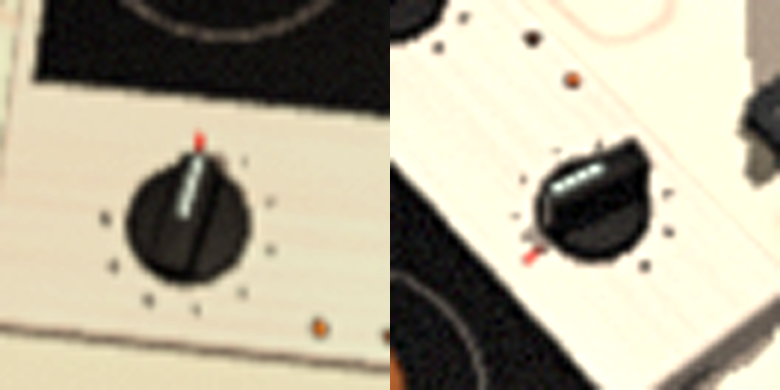

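The final picture shows the knob seated, with its pointer line from (183,217) to (197,155) aimed near the red mark at (199,142). It looks a few degrees clockwise of off, so I'll measure it against the fitted knob.

Run:
```python
from h import *
for cam,cs in(("top",((255,222),(313,228))),("scene",((291,209),(258,176)))):
    for k in range(2):
        s=ctrl.snapshot(cam)
        for x,y in cs:
            b=s["color"].astype(float).min(2)[y-12:y+12,x-12:x+12]; sub=cv2.resize(b,None,fx=8,fy=8,interpolation=cv2.INTER_CUBIC)
            dark=(cv2.resize(s["color"][y-12:y+12,x-12:x+12].max(2),None,fx=8,fy=8)<70).astype(np.uint8)
            n,l,st,ce=cv2.connectedComponentsWithStats(dark); i=1+np.argmax(st[1:,4])
            hull=np.zeros_like(dark); cv2.fillPoly(hull,[cv2.convexHull(np.argwhere(l==i)[:,::-1].astype(np.int32))],1); hull=cv2.erode(hull,np.ones((9,9)))
            m=(hull>0)&(sub>70); p=np.argwhere(m)[:,::-1]
            n,l,st,ce=cv2.connectedComponentsWithStats(m.astype(np.uint8)); i=1+np.argmax(st[1:,4]); p=np.argwhere(l==i)[:,::-1]
            px=p/8-.44+[x-12,y-12]; W=np.array([atz(s,q,.093)[:2] for q in px]); c=W.mean(0); u,sv,v=np.linalg.svd(W-c,full_matrices=False); d=v[0]*np.sign(v[0][0])
            print(cam,c.round(4),len(p),"len",round(float(np.ptp((W-c)@d)),4),"yaw",round(float(np.degrees(np.arctan2(d[1],d[0]))),1))
```

```text
top [0.5304 0.051 ] 1185 len 0.0251 yaw -14.8
top [ 0.5172 -0.0967] 1153 len 0.0257 yaw -6.3
top [0.5303 0.0511] 1186 len 0.0252 yaw -14.6
top [ 0.5173 -0.0968] 1143 len 0.0257 yaw -6.4
scene [0.5288 0.0519] 1155 len 0.0264 yaw -14.3
scene [ 0.5151 -0.096 ] 946 len 0.026 yaw -5.1
scene [0.5288 0.0519] 1159 len 0.0264 yaw -14.5
scene [ 0.5151 -0.096 ] 946 len 0.0265 yaw -4.9
```

The knob sprang back about 9° from clip windup: it sits at −14.5° against off at about −5.7°. That is within tolerance but marginal, so I'll regrasp and turn slightly past to carry the shaft the rest of the way.

Run:
```python
from h import *
o=ctrl.get_obs(); print(o["tool_pos"],o["orientation"])
chain(o["tool_pos"],o["orientation"][2],[(.5205,.0555,.2,-14.5),(.5205,.0555,.0715,-14.5)])
```

```text
[0.54018642 0.25416305 0.2211895 ] [-1.79983218e+02 -1.35723864e-02 -5.60857314e+00]
[np.float64(-0.001), np.float64(0.998), np.float64(0.106)] 0.0247
[np.float64(0.0), np.float64(0.0), np.float64(0.642)] -0.0
end [0.5205 0.0555 0.0716] -14.5
```

Call:
carry_out:
  deltas:
    - [[-0.001, 0.998, 0.1, 0.025, 0], [-0.001, 0.998, 0.1, 0.025, 0], [-0.001, 0.998, 0.1, 0.025, 0], [-0.001, 0.998, 0.1, 0.025, 0], [-0.001, 0.998, 0.1, 0.025, 0]]

```text
clock: 23.85
tool_pos: [0.5188, 0.0514, 0.2006]
orientation: [180.0, 0.1, -14.8]
force: [0.5, 1.4, 1.1]
opening: 0.044
gripper_force: 0.0
```

Call:
carry_out:
  deltas:
    - [[0, 0, 0.1, 0, 0], [0, 0, 0.25, 0, 0], [0, 0, 0.35, 0, 0], [0, 0, 0.4, 0, 0], [0, 0, 0.4, 0, 0]]

```text
clock: 24.35
tool_pos: [0.52, 0.0559, 0.12]
orientation: [179.9, 0.1, -14.6]
force: [-0.0, 0.9, -0.0]
opening: 0.0438
gripper_force: 0.0
```

Run:
```python
from h import *
o=ctrl.get_obs(); print(o["tool_pos"],o["orientation"],o["force"])
chain(o["tool_pos"],o["orientation"][2],[(.5205,.0555,.0725,-14.5)])
```

```text
[0.51996968 0.05586546 0.11995068] [ 1.79916808e+02  9.94600174e-02 -1.45716223e+01] [-0.02557261  0.89431087 -0.04961997]
[np.float64(0.003), np.float64(0.001), np.float64(0.237)] -0.0002
end [0.5205 0.0555 0.0726] -14.5
```

Call:
carry_out:
  deltas:
    - [[0.003, 0.001, 0.1, 0, 0], [0.003, 0.001, 0.17, 0, 0], [0.003, 0.001, 0.22, 0, 0], [0.003, 0.001, 0.235, 0, 0], [0.003, 0.001, 0.235, 0, 0]]

```text
clock: 24.85
tool_pos: [0.5214, 0.0558, 0.0743]
orientation: [-180.0, -0.0, -14.6]
force: [-0.4, 0.1, -0.1]
opening: 0.0439
gripper_force: 0.0
```

Call:
carry_out:
  deltas:
    - [[0, 0, 0, 0, -1], [0, 0, 0, 0, -1], [0, 0, 0, 0, -1], [0, 0, 0, 0, -1], [0, 0, 0, 0, -1]]

```text
clock: 25.35
tool_pos: [0.5212, 0.0557, 0.0743]
orientation: [-180.0, -0.0, -14.6]
force: [-1.0, -0.5, 2.4]
opening: 0.0175
gripper_force: 30.0
```

Call:
carry_out:
  deltas:
    - [[0, 0, 0, -0.01, -1], [0, 0, 0, -0.02, -1], [0, 0, 0, -0.025, -1], [0, 0, 0, -0.025, -1], [0, 0, 0, -0.025, -1]]

```text
clock: 25.85
tool_pos: [0.5213, 0.0555, 0.0742]
orientation: [180.0, -0.0, -5.6]
force: [-0.2, -1.9, 5.5]
opening: 0.0176
gripper_force: 30.0
```

Run:
```python
from h import *
o=ctrl.get_obs(); print(o["tool_pos"],o["orientation"],o["force"],o["moment"])
```

```text
[0.52126153 0.05551763 0.07424597] [ 1.79991346e+02 -2.24390631e-02 -5.62088496e+00] [-0.22841256 -1.91439229  5.47971057] [-0.81123752  0.19364469  0.04518615]
```

Now to about +1.5°.

Call:
carry_out:
  deltas:
    - [[0, 0, 0, -0.006, -1], [0, 0, 0, -0.012, -1], [0, 0, 0, -0.019, -1], [0, 0, 0, -0.019, -1]]

```text
clock: 26.25
tool_pos: [0.5212, 0.0555, 0.0743]
orientation: [180.0, -0.0, 1.3]
force: [-0.2, -2.7, 5.6]
opening: 0.0178
gripper_force: 30.0
```

Run:
```python
from h import *
o=ctrl.get_obs(); print(o["tool_pos"],o["orientation"],o["force"],o["moment"])
```

```text
[0.52124849 0.05553181 0.07427418] [ 1.79988881e+02 -2.21412639e-02  1.27424518e+00] [-0.24691833 -2.70356007  5.64725636] [-1.10103422  0.28846024  0.04407781]
```

Call:
carry_out:
  deltas:
    - [[0, 0, 0, 0, 0], [0, 0, 0, 0, 0], [0, 0, 0, 0, 0], [0, 0, 0, 0, 0]]

```text
clock: 26.65
tool_pos: [0.5209, 0.0558, 0.0737]
orientation: [-180.0, 0.0, 1.2]
force: [-0.1, -0.2, -0.1]
opening: 0.0417
gripper_force: 0.0
```

Call:
carry_out:
  deltas:
    - [[0, 0, -0.1, 0, 0], [0, 0, -0.3, 0, 0], [0, 0, -0.55, 0, 0], [0, 0, -0.75, 0, 0], [0, 0, -0.75, 0, 0]]

```text
clock: 27.15
tool_pos: [0.5241, 0.0566, 0.2302]
orientation: [-179.8, -0.6, 1.3]
force: [-0.7, -0.5, -0.3]
opening: 0.044
gripper_force: 0.0
```

Call:
carry_out:
  deltas:
    - [[0, -1, 0, 0, 0], [0, -1, 0, 0, 0], [0, -1, 0, 0, 0], [0, -1, 0, 0, 0], [0, -1, 0, 0, 0]]

```text
clock: 27.65
tool_pos: [0.5163, 0.2605, 0.223]
orientation: [-180.0, 0.0, 1.5]
force: [-0.1, -1.6, -0.1]
opening: 0.0437
gripper_force: 0.0
```

Run:
```python
from h import *
o=ctrl.get_obs(); print(o["tool_pos"],o["force"])
for cam,cs in(("top",((255,222),(313,228))),("scene",((291,209),(258,176)))):
        s=ctrl.snapshot(cam)
        for x,y in cs:
            sub=cv2.resize(s["color"].astype(float).min(2)[y-12:y+12,x-12:x+12],None,fx=8,fy=8,interpolation=cv2.INTER_CUBIC)
            dark=(cv2.resize(s["color"][y-12:y+12,x-12:x+12].max(2),None,fx=8,fy=8)<70).astype(np.uint8)
            n,l,st,ce=cv2.connectedComponentsWithStats(dark); i=1+np.argmax(st[1:,4])
            hull=np.zeros_like(dark); cv2.fillPoly(hull,[cv2.convexHull(np.argwhere(l==i)[:,::-1].astype(np.int32))],1); hull=cv2.erode(hull,np.ones((9,9)))
            m=(hull>0)&(sub>70)
            n,l,st,ce=cv2.connectedComponentsWithStats(m.astype(np.uint8)); i=1+np.argmax(st[1:,4]); p=np.argwhere(l==i)[:,::-1]
            W=np.array([atz(s,q/8-.44+[x-12,y-12],.093)[:2] for q in p]); c=W.mean(0); v=np.linalg.svd(W-c,full_matrices=False)[2]; d=v[0]*np.sign(v[0][0])
            print(cam,c.round(4),len(p),"yaw",round(float(np.degrees(np.arctan2(d[1],d[0]))),1))
        if cam=="scene": save(s,"final2.png",(155,255,220,360),5)
```

```text
[0.51632939 0.2605217  0.22295814] [-0.14744828 -1.57357766 -0.13680492]
top [0.5307 0.0529] 1114 yaw -3.8
top [ 0.5173 -0.0967] 1133 yaw -6.5
scene [0.5298 0.054 ] 1179 yaw -3.9
scene [ 0.515 -0.096] 939 yaw -5.4
```

View pics/final2.png

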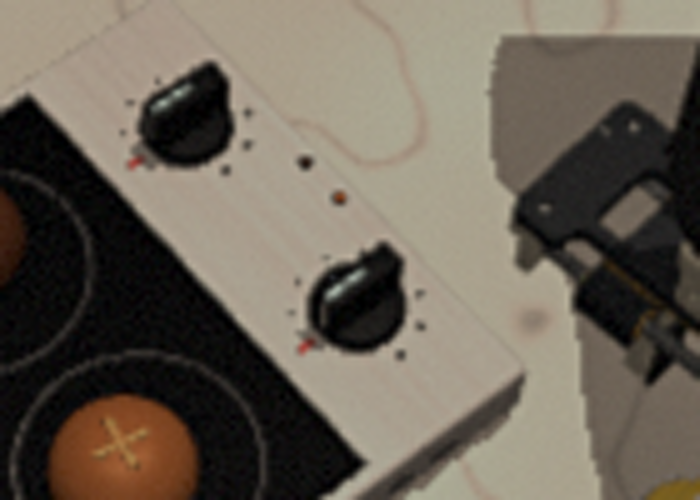

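Both knobs sit alike in the picture. The fitted knob, at (355,305), points at its red mark, within about 2° of off, at the same seating height as the other, and the gripper is clear. Handing in.

```bash
python3 -c "
from plant import ctrl
print(ctrl.close_job())"
```

```text
the job is handed in; nothing more can be done
None
```

The job is handed in: the knob is snapped home on the bare shaft, turned anticlockwise to within about 2° of off (it needed a second grip after springing back about 9°) and let go, at about 28 s of the 72 s with a peak wrist force reading of 16.5 N; no verdict was returned, and the other knob, rolls and jar were not touched.

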